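# Load the filter wheel in wavelength order

## Robot

A 6-joint arm with a two-finger parallel gripper is mounted at the origin on a cart in front of the work surface, level with it; the furniture and walls round the work are solid. World frame = base frame: x ahead of the robot, y to its left, z up, the work surface at z = 0. Lengths are in m, angles in rad, forces in N, time in s.
With the tool pointing down it reaches from about 0.275 to 0.975 m from the base axis. Payload 8.4 kg.
Tool frame: the origin (TCP) lies midway between the tips of the shut fingers; the grasp point (between the pads) lies grip_depth behind it (grip_depth is the distance from the TCP to the grasp point, in m); z points along the fingers, y is the line along which they close (so a half turn about z gives the same grasp; the last joint's range is limited). The gripper opens to 92 mm and grips with 3 to 60 N. Pads are 20 mm wide; open, the fingers measure 128 mm over their backs; the gripper's body (75 mm by 189 mm) begins 69 mm behind the grasp point.
Start: joints at [1.285, 0.353, 1.633, -0, 1.155, -0.002], TCP at [0.175, 0.6, 0.215] pointing down, gripper open.
Joint ranges: [-2.63, 2.63], [-0.92, 2.1], [0.06, 2.66], [-1.3, 4.44], [0, 2.69], [-3.02, 3.02]. Speed limits (rad/s): [2.22, 2.22, 2.79, 3.14, 3.14, 3.14].

## Interface

Orientations are given as a unit quaternion [w, x, y, z].
In Python, from bench import * gives the robot as it stands. The module is installed in compiled form; this text tells all that it offers.
- The arm moves only by the shell command python3 -m inch 'ROWS'. ROWS is JSON, a list that holds one entry, the list of rows, each a list of 7 numbers: the finger opening in mm, from 0 to 91.9, then the shift along the tool's x, y, z in mm, then the turn, a rotation vector about the tool's x, y, z in degrees. A call has exactly 5 rows; each row shifts and turns the commanded pose from where the row before left it, along the tool's axes as they then stand; what a row does not reach is not made up. A row lasts 1/10 s, in which the tool goes at most 50 mm and 8.59 degrees, less where a joint would pass 70% of its speed; a pose out of reach is approached as far as the arm can. A call with a gripper value outside its range is refused whole. The fingers move at their own pace and stop on an object; the grip force is fixed at half the most. Time passes only in rows, so rows that do not move let the fingers close, or fill a call up. It gives the time, the measured TCP pose, the force, the opening and the grip force at its end, in the units of the state.
- get_obs(): the state, without advancing time (a new reading comes with each control period).
- read_camera(name): name is "scene" or "top"; returns the picture (400x640x3 uint8, blue, green, red); there is no depth.
- calibration(name): a dict with "camera_matrix" (3x3 intrinsics, pixels), "k1" (the pictures are not rectified: a ray, as slopes to the right and down, at radius r is drawn at 1 + k1 r^2 times it, then the intrinsics apply), "extrinsics" (4x4, takes a point from camera to world coordinates). Camera axes: x right, y up, looking along -z (the intrinsics and any distortion apply to the point x, -y, -z); pixel columns grow to the right and rows downward; lengths in m; the calibration is good to about 2 mm. A picture is of the moment at which its call begins. calibration takes no time and is no camera call.
- close_job(): hands the job in; it is judged then, once.
The state is a dict: "time_s": time; "joint_pos": joint angles; "qvel": joint speeds; "effort": joint torques, N m; "ee_pos": TCP position; "tcp_rot": TCP orientation; "ft_force": force on the tool from outside, world axes, zero at the start; "torque": the same for the moment, N m; "gripper_width": finger opening in m; "finger_force": force on a finger pad.
Only numpy, scipy, OpenCV 4.12 (cv2) and the standard library are available. Lean on these libraries where they do the work, as an engineer would, in place of code of your own. Each camera call takes 0.05 s, during which the arm holds its last target. There are 200 camera calls.

## Task

Load the four coloured filters from the mat into the open filter wheel in order of wavelength: blue in the seat at the white home mark, then, going clockwise seen from above, green, yellow and red in the next three seats. Set each one down gently, lying flat inside its seat ring, never dropping it, and leave the clear and the dark grey filter where they lie on the mat.

Things in the scene. Friction and masses are not known exactly. Their poses are not given: they have to be found in the camera images.
- filter_blue: Round filter in a bright aluminium cell, 36 mm in diameter and 16 mm high, 30 to 65 g, with blue glass, 27 mm across, facing up; it lies flat on the 2 mm thick grey-blue mat. Origin at the centre of its underside, z up; its yaw means nothing. Grip it by its sides.
- filter_green: Round filter in a bright aluminium cell, 36 mm in diameter and 16 mm high, 30 to 65 g, with green glass, 27 mm across, facing up; it lies flat on the 2 mm thick grey-blue mat. Origin at the centre of its underside, z up; its yaw means nothing. Grip it by its sides.
- filter_yellow: Round filter in a bright aluminium cell, 36 mm in diameter and 16 mm high, 30 to 65 g, with yellow glass, 27 mm across, facing up; it lies flat on the 2 mm thick grey-blue mat. Origin at the centre of its underside, z up; its yaw means nothing. Grip it by its sides.
- filter_red: Round filter in a bright aluminium cell, 36 mm in diameter and 16 mm high, 30 to 65 g, with red glass, 27 mm across, facing up; it lies flat on the 2 mm thick grey-blue mat. Origin at the centre of its underside, z up; its yaw means nothing. Grip it by its sides.
- filter_grey: Round filter in a bright aluminium cell, 36 mm in diameter and 16 mm high, 30 to 65 g, with dark grey, almost black glass (a bystander: stays where it is), 27 mm across, facing up; it lies flat on the 2 mm thick grey-blue mat. Origin at the centre of its underside, z up; its yaw means nothing. Grip it by its sides.
- filter_clear: Round filter in a bright aluminium cell, 36 mm in diameter and 16 mm high, 30 to 65 g, with clear, nearly white glass (a bystander: stays where it is), 27 mm across, facing up; it lies flat on the 2 mm thick grey-blue mat. Origin at the centre of its underside, z up; its yaw means nothing. Grip it by its sides.
- seat_1: Aluminium ring on the black filter wheel, bore 44 mm (46 at its mouth), 51 mm outside, rim 4.5 mm above its floor: the first seat, in line with the white home mark (a white stripe towards the hub and a white flag on the rim). Five such seats lie 72 degrees apart; the fifth stays empty. Origin: centre of its floor, 16.5 mm above the table; x away from the wheel's axis, which is 58 mm back; z up.
- seat_2: Aluminium ring on the black filter wheel, bore 44 mm (46 at its mouth), 51 mm outside, rim 4.5 mm above its floor: the next seat clockwise, seen from above, after seat_1. The wheel, 172 mm across, is held by its stiff motor (0.4 N m to turn it). Origin: centre of its floor, 16.5 mm above the table; x away from the wheel's axis, which is 58 mm back; z up.
- seat_3: Aluminium ring on the black filter wheel, bore 44 mm (46 at its mouth), 51 mm outside, rim 4.5 mm above its floor: the next seat clockwise, seen from above, after seat_2. A drive box 26 mm high stands 103 mm off the axis, a sensor 22 mm high 89 mm off, across from it. Origin: centre of its floor, 16.5 mm above the table; x away from the wheel's axis, which is 58 mm back; z up.
- seat_4: Aluminium ring on the black filter wheel, bore 44 mm (46 at its mouth), 51 mm outside, rim 4.5 mm above its floor: the next seat clockwise, seen from above, after seat_3; the empty fifth seat lies between it and seat_1. Origin: centre of its floor, 16.5 mm above the table; x away from the wheel's axis, which is 58 mm back; z up.
Mind the look-alikes: they are no part of the job. What is shaped like the filter_blue but pink is not meant.

How it is judged:
By the outcome, as a careful person would: the job done as asked, in the order asked, and still so for the second after the job is handed in, with the robot touching nothing.
It also fails if it takes over 88 s, if anything falls off the work surface, if the arm or the gripper's body presses on something with over 40 N, if the wrist force passes 120 N, or if a joint passes its speed limit or range.

## Working session

There is one attempt and no reset: what is moved stays moved. The work goes in short steps, Python scripts to look and compute and a shell command to move; the robot and the scene stay as the last step left them, time stands still between calls to the robot, and variables do not carry over. Pictures are saved under pics/ and viewed, at most 14 in all, crops included, and the job is handed in when it is done.

```bash
mkdir -p pics
python3 - <<'E'
from bench import *
import cv2,json
for n in("scene","top"):
    im=read_camera(n); cv2.imwrite(f"pics/{n}0.png",im); c=calibration(n); print(n,c)
o=get_obs(); print(o)
E
```

```text
scene {'camera_matrix': array([[503.03923547,   0.        , 325.28041495],
       [  0.        , 503.03923547, 201.19549366],
       [  0.        ,   0.        ,   1.        ]]), 'k1': 0.03817802626098406, 'extrinsics': array([[ 0.79450008,  0.35631342, -0.49174217,  0.09672023],
       [-0.60707581,  0.48619071, -0.62855196, -0.397372  ],
       [ 0.01511898,  0.79790936,  0.60258782,  0.61295025],
       [ 0.        ,  0.        ,  0.        ,  1.        ]])}
top {'camera_matrix': array([[493.78555052,   0.        , 326.66436752],
       [  0.        , 493.78555052, 201.69764628],
       [  0.        ,   0.        ,   1.        ]]), 'k1': -0.09526812880557761, 'extrinsics': array([[-6.84387003e-03,  9.95380426e-01, -9.57651810e-02,
         4.52853526e-01],
       [-9.99976580e-01, -6.81065038e-03,  6.73748760e-04,
         1.78736079e-01],
       [ 1.84131617e-05,  9.57675492e-02,  9.95403725e-01,
         8.74988711e-01],
       [ 0.00000000e+00,  0.00000000e+00,  0.00000000e+00,
         1.00000000e+00]])}
{'time_s': 0.1, 'joint_pos': array([ 1.28465032e+00,  3.53571410e-01,  1.63406129e+00, -2.56379757e-05,
        1.15517468e+00, -2.42168282e-03]), 'qvel': array([ 1.12637554e-03, -3.21169119e-03, -1.84544038e-03,  1.11958993e-03,
       -7.12041424e-05, -7.28474400e-04]), 'effort': array([ 1.81299365e-04, -5.94907737e+01, -3.34931195e+01,  6.97815721e-02,
        1.84655597e-02, -8.21944411e-06]), 'ee_pos': array([0.17485517, 0.59958442, 0.21394277]), 'tcp_rot': array([-7.57261775e-05,  1.41381656e-01,  9.89954978e-01, -6.02737236e-04]), 'ft_force': array([ 1.13131793,  0.14770161, -0.35483793]), 'torque': array([-0.02294003,  0.04452941, -0.03567667]), 'finger_force': 0.0, 'gripper_width': 0.09193920969611882}
```

View pics/scene0.png

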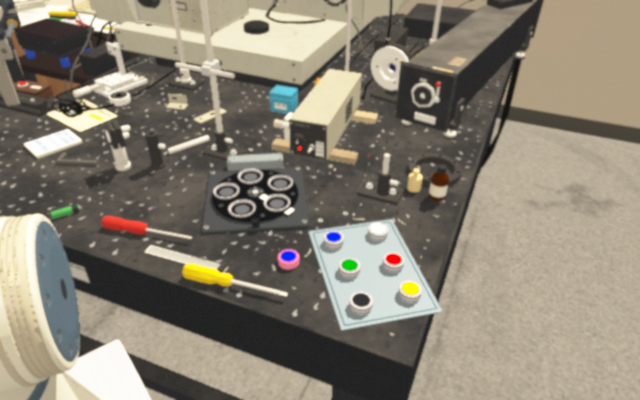

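View pics/top0.png

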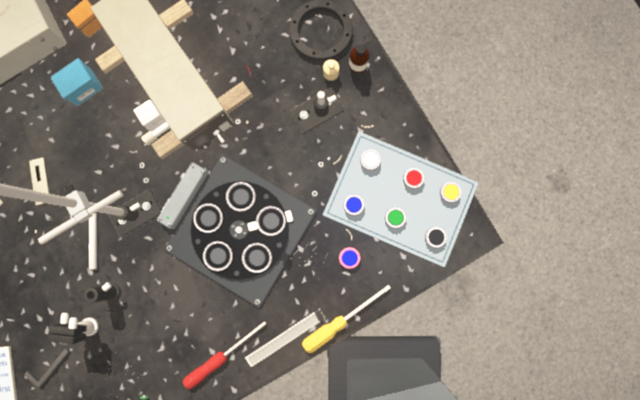

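The scene view shows blue (334,239), green (349,268), red (394,262), yellow (409,292), clear (377,231) and grey (360,302) on the mat, with the wheel around (255,193). In the top view they are blue (354,205), green (396,218), red (414,178), yellow (451,192), clear (371,160) and grey (436,237).

There are two candidates for blue:
- **(354,205) top:** it lies on the mat in a bright cell, so it fits the description.
- **(350,258) top:** it has a pink cell and lies off the mat, so it is the look-alike.

Home is the seat at (271,221), with the white stripe at (253,226) and the flag at (289,216). Clockwise from it are (257,258), (217,256) and (208,218).

```bash
cat > h.py <<'E'
import numpy as np, cv2
from bench import *
from scipy.optimize import least_squares
def ray(n,p):
    c=calibration(n);K=c["camera_matrix"];E=c["extrinsics"]
    d=np.array([(p[0]-K[0,2])/K[0,0],(p[1]-K[1,2])/K[1,1]]);u=d.copy()
    for _ in range(20): u=d/(1+c["k1"]*(u@u))
    v=E[:3,:3]@np.array([u[0],-u[1],-1]); return E[:3,3],v/np.linalg.norm(v)
def plane(n,p,z):
    o,v=ray(n,p); return o+v*(z-o[2])/v[2]
def tri(p,q):
    A=np.zeros((3,3));b=np.zeros(3);R=[ray("scene",p),ray("top",q)]
    for o,v in R:
        M=np.eye(3)-np.outer(v,v);A+=M;b+=M@o
    x=np.linalg.solve(A,b); return x,max(np.linalg.norm(np.cross(v,x-o)) for o,v in R)
def glass(im,c,col,r=12):
    h=cv2.cvtColor(im,cv2.COLOR_BGR2HSV);lo,hi={"blue":(110,130),"green":(45,80),"yellow":(22,35),"red":(172,188)}[col]
    H=h[...,0].astype(int); H=np.where((col=="red")&(H<10),H+180,H)
    m=(H>=lo)&(H<=hi)&(h[...,1]>130)&(h[...,2]>70)
    y,x=np.nonzero(m);k=np.hypot(x-c[0],y-c[1])<r
    return np.array([x[k].mean(),y[k].mean()]),int(k.sum())
def hole(im,c,r=11):
    # dark bore bounded by the bright ring: fit an ellipse to the ring's mid line
    g=cv2.GaussianBlur(cv2.cvtColor(im,cv2.COLOR_BGR2GRAY),(0,0),.7).astype(np.float32)
    c=np.array(c,float)
    for _ in range(4):
        P=[]
        for a in np.linspace(0,2*np.pi,72,endpoint=False):
            s=np.arange(7,19,.25);X=c[0]+s*np.cos(a);Y=c[1]+s*np.sin(a)
            w=cv2.remap(g,X.astype(np.float32)[None],Y.astype(np.float32)[None],cv2.INTER_LINEAR)[0]
            i=int(np.argmax(w));P.append((X[i],Y[i]))
        e=cv2.fitEllipseDirect(np.array(P,np.float32)); c=np.array(e[0])
    return c,e[1]
E
python3 - <<'E'
from h import *
S=cv2.imread("pics/scene0.png");T=cv2.imread("pics/top0.png")
for n,p,q in [("blue",(334,239),(354,205)),("green",(349,268),(396,218)),("yellow",(409,292),(451,192)),("red",(394,262),(414,178))]:
    a,i=glass(S,p,n);b,j=glass(T,q,n);x,e=tri(a,b);print(n,a.round(1),i,b.round(1),j,x.round(4),"miss",round(e,4),plane("scene",a,.018)[:2].round(4),plane("top",b,.018)[:2].round(4))
for n,p,q in [(1,(281,183),(271,221)),(2,(242,208),(257,258)),(3,(227,191),(217,256)),(4,(250,177),(208,218)),(5,(281,183),(240,196))]:
    b,sb=hole(T,q);print(n,b.round(1),np.round(sb,1),plane("top",b,.021)[:2].round(4))
for p in [(242,208),(227,191),(250,177),(281,183),(273,203)]:
    b,sb=hole(S,p);print(p,b.round(1),np.round(sb,1),plane("scene",b,.021)[:2].round(4))
cv2.imwrite("pics/c1.png",np.hstack([cv2.resize(T[180:280,180:380],(800,400),interpolation=2)]))
cv2.imwrite("pics/c2.png",cv2.resize(S[150:285,195:375],(800,600),interpolation=2))
E
```

```text
blue [333.2 236.4] 91 [353.5 204.3] 162 [0.5303 0.1315 0.0178] miss 0.0002 [0.53   0.1314] [0.5304 0.1314]
green [349.1 264.5] 115 [395.4 217.2] 152 [0.5071 0.0587 0.0183] miss 0.0002 [0.5072 0.059 ] [0.5073 0.0586]
yellow [410.  288.2] 159 [450.9 191.5] 157 [ 0.5517 -0.0403  0.0177] miss 0.0002 [ 0.5513 -0.0404] [ 0.5518 -0.0403]
red [393.2 258.8] 123 [413.6 177.5] 165 [0.577  0.0251 0.0179] miss 0.0001 [0.5768 0.025 ] [0.577  0.0251]
1 [271.2 220.2] [25.8 32. ] [0.5035 0.2746]
2 [256.4 257.4] [27.2 27.4] [0.4394 0.2999]
3 [217.3 255.5] [27.1 27.4] [0.4428 0.3679]
4 [207.6 217.6] [26.8 27.3] [0.5086 0.3858]
5 [240.3 196.1] [26.7 27.1] [0.5459 0.3288]
(242, 208) [242.4 203.8] [20.8 25. ] [0.4457 0.3081]
(227, 191) [228.2 194. ] [19.3 25. ] [0.4391 0.3524]
(250, 177) [247.8 170.8] [24.7 29.2] [0.5125 0.4016]
(281, 183) [276.5 187.5] [20.  27.8] [0.5282 0.3148]
(273, 203) [277.8 202.8] [15.3 27.5] [0.5024 0.2705]
```

View pics/c1.png

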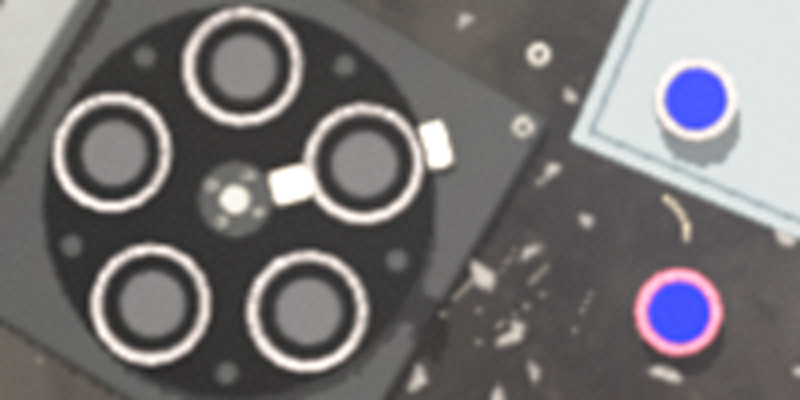

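View pics/c2.png

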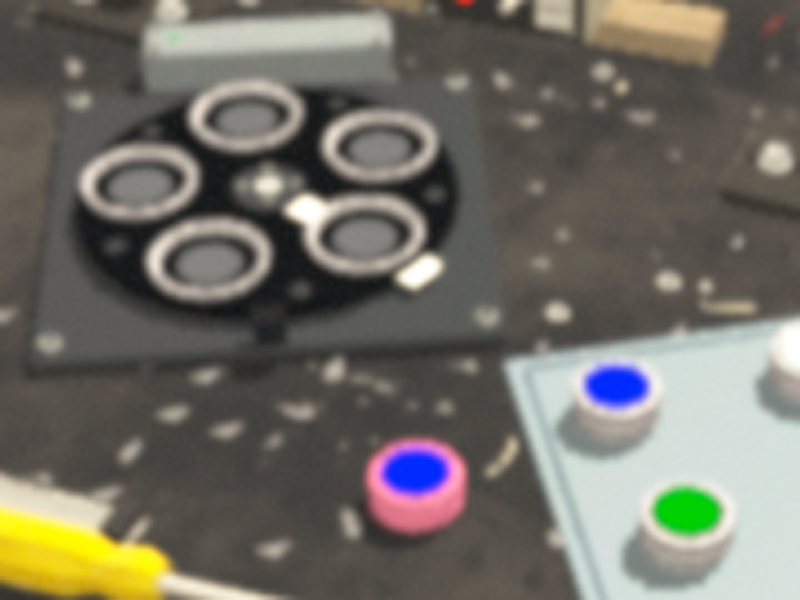

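The crops confirm both points. Blue in the aluminium cell lies on the mat, while the pink-ringed one lies off it. The home seat is at crop (362,163), between the white stripe and the flag. The drive box is close behind seat 4, so I'll turn the fingers tangential to it. Next I'll fit the seats and measure their heights from the ring holes in both views.

```bash
cat >> h.py <<'E'
from scipy.spatial.transform import Rotation as Ro
def delta(t):
    o=get_obs();q=o["tcp_rot"];R=Ro.from_quat([q[1],q[2],q[3],q[0]])
    return (R.inv().apply(np.array(t)-o["ee_pos"])*1000).round(1),R.as_matrix().round(3)
E
python3 - <<'E'
import bench
from h import *
print([k for k in dir(bench) if k[0]!='_'], getattr(bench,"grip_depth",None))
S=cv2.imread("pics/scene0.png");T=cv2.imread("pics/top0.png")
def bores(im,box,amin,amax):
    x0,y0,x1,y1=box;f=6
    g=cv2.resize(cv2.cvtColor(im[y0:y1,x0:x1],cv2.COLOR_BGR2GRAY),None,fx=f,fy=f,interpolation=2)
    out=[]
    for th in range(105,175,5):
        cs,h=cv2.findContours((g>th).astype(np.uint8),cv2.RETR_CCOMP,cv2.CHAIN_APPROX_NONE)
        for c,k in zip(cs,h[0]):
            if k[3]>=0 and amin<cv2.contourArea(c)/f/f<amax:
                e=cv2.fitEllipse(c);out.append(np.array([(e[0][0]+.5)/f-.5+x0,(e[0][1]+.5)/f-.5+y0]))
    cl=[]
    for p in out:
        for k in cl:
            if np.hypot(*(p-k[0]))<6:k.append(p);break
        else: cl.append([p])
    return [np.median(k,0) for k in cl]
bt=bores(T,(185,180,295,285),250,700);bs=bores(S,(205,160,300,225),120,450)
print(np.round(bt,1).tolist(),np.round(bs,1).tolist())
P=[]
for q in bt:
    w=plane("top",q,.021)
    p=min(bs,key=lambda p:np.linalg.norm(plane("scene",p,.021)-w)); x,e=tri(p,q);print(q.round(1),p.round(1),x.round(4),"miss",round(e,4));P.append(x[:2])
ref=np.array([[.5035,.2746],[.4394,.2999],[.4428,.3679],[.5086,.3858],[.5459,.3288]])
O=[];I=[]
for x in P: O.append(x);I.append(int(np.argmin(np.linalg.norm(ref-x,axis=1))))
O=np.array(O);I=np.array(I)
def seats(v,i): a=v[2]-np.deg2rad(72)*i; return np.c_[v[0]+.058*np.cos(a),v[1]+.058*np.sin(a)]
s=least_squares(lambda v:(seats(v,I)-O).ravel(),[.489,.331,-1.3]);print(s.x,np.abs(s.fun).max());print(seats(s.x,np.arange(5)).round(4))
print("blue delta",delta((.5303,.1315,.12)))
E
```

```text
['IKError', 'calibration', 'close_job', 'get_obs', 'grip_depth', 'read_camera'] 0.0187
[[256.4, 257.2], [217.3, 255.4], [207.6, 217.6], [240.3, 196.1], [270.6, 220.3]] [[241.8, 208.0], [276.8, 202.3], [226.0, 190.6], [280.1, 182.3], [250.1, 175.6]]
[256.4 257.2] [241.8 208. ] [0.4396 0.3003 0.0183] miss 0.0
[217.3 255.4] [226.  190.6] [0.4429 0.3686 0.0183] miss 0.0001
[207.6 217.6] [250.1 175.6] [0.5088 0.3863 0.0185] miss 0.0001
[240.3 196.1] [280.1 182.3] [0.5462 0.3292 0.0183] miss 0.0001
[270.6 220.3] [276.8 202.3] [0.5034 0.2759 0.0185] miss 0.0
[ 0.4881679   0.33204381 -1.30568763] 0.00016254710896645985
[[0.5034 0.2761]
 [0.4396 0.3003]
 [0.443  0.3684]
 [0.5088 0.3863]
 [0.5461 0.3292]]
blue delta (array([-472.3, -349.8,   94.4]), array([[-0.96 ,  0.28 , -0.   ],
       [ 0.28 ,  0.96 , -0.001],
       [-0.   , -0.001, -1.   ]]))
```

All four glass tops come out at 17.7–18.3 mm (18 expected), with ray misses of 0.2 mm or less. The seat rims come out at 18.4 mm (21 expected, about calibration error), and the pentagon residual is 0.16 mm. I'll set down by feel and move to above blue now.

```bash
R='[[[60,-31.5,-23.3,6,0,0,0],[60,-31.5,-23.3,6,0,0,0],[60,-31.5,-23.3,6,0,0,0],[60,-31.5,-23.3,6,0,0,0],[60,-31.5,-23.3,6,0,0,0]]]'
python3 -m inch '[[[60,-20,-15,6,0,0,0],[60,-31.5,-23.3,6,0,0,0],[60,-31.5,-23.3,6,0,0,0],[60,-31.5,-23.3,6,0,0,0],[60,-31.5,-23.3,6,0,0,0]]]'
python3 -m inch '[[[60,-31.5,-23.3,6,0,0,0],[60,-31.5,-23.3,6,0,0,0],[60,-31.5,-23.3,6,0,0,0],[60,-31.5,-23.3,6,0,0,0],[60,-31.5,-23.3,6,0,0,0]]]'
python3 -m inch '[[[60,-31.5,-23.3,6,0,0,0],[60,-31.5,-23.3,6,0,0,0],[60,-31.5,-23.3,6,0,0,0],[60,-31.5,-23.3,6,0,0,0],[60,-20,-15,0,0,0,0]]]'
python3 -m inch '[[[60,0,0,0,0,0,8.25],[60,0,0,0,0,0,8.25],[60,0,0,0,0,0,8.25],[60,0,0,0,0,0,8.25],[60,0,0,0,0,0,8.25]]]'
python3 -m inch '[[[60,0,0,0,0,0,8.25],[60,0,0,0,0,0,8.25],[60,0,0,0,0,0,8.25],[60,0,0,0,0,0,8.25],[60,0,0,0,0,0,8.25]]]'
python3 -m inch '[[[60,0,0,0,0,0,8.25],[60,0,0,0,0,0,8.25],[60,0,0,0,0,0,0],[60,0,0,0,0,0,0],[60,0,0,0,0,0,0]]]'
python3 -c "
from h import *
print(delta((.5303,.1315,.0085)),get_obs()['joint_pos'])"
```

```text
time_s: 0.6
ee_pos: [0.2854, 0.4538, 0.1841]
tcp_rot: [-0.0, 0.141, 0.99, -0.0]
ft_force: [0.3, -0.7, 0.2]
gripper_width: 0.0606
finger_force: 0.0
time_s: 1.1
ee_pos: [0.4041, 0.2978, 0.1542]
tcp_rot: [-0.0, 0.141, 0.99, -0.0]
ft_force: [-0.2, -0.4, -0.8]
gripper_width: 0.0598
finger_force: 0.0
time_s: 1.6
ee_pos: [0.514, 0.1523, 0.1297]
tcp_rot: [-0.001, 0.142, 0.99, -0.0]
ft_force: [0.2, 0.2, -0.1]
gripper_width: 0.0599
finger_force: 0.0
time_s: 2.1
ee_pos: [0.5131, 0.1544, 0.1303]
tcp_rot: [-0.0, 0.484, 0.875, -0.0]
ft_force: [0.2, -0.1, -0.8]
gripper_width: 0.0602
finger_force: 0.0
time_s: 2.6
ee_pos: [0.513, 0.1545, 0.1303]
tcp_rot: [-0.0, 0.761, 0.649, -0.0]
ft_force: [-0.9, 0.1, -0.0]
gripper_width: 0.06
finger_force: 0.0
time_s: 3.1
ee_pos: [0.5132, 0.1545, 0.1305]
tcp_rot: [-0.0, 0.844, 0.537, -0.0]
ft_force: [-0.6, 0.4, -0.6]
gripper_width: 0.06
finger_force: 0.0
(array([-13.6,  25.3, 122. ]), array([[ 0.424,  0.906, -0.   ],
       [ 0.906, -0.424, -0.   ],
       [-0.   , -0.   , -1.   ]])) [ 2.89697039e-01  3.15793853e-01  1.90057868e+00 -4.45765578e-06
  9.25458647e-01  7.27245439e-01]
```

```bash
python3 -m inch '[[[60,-13.6,25.3,22,0,0,0],[60,0,0,40,0,0,0],[60,0,0,30,0,0,0],[60,0,0,20,0,0,0],[60,0,0,8,0,0,0]]]'
python3 -m inch '[[[60,0,0,2,0,0,0],[60,0,0,0,0,0,0],[30,0,0,0,0,0,0],[30,0,0,0,0,0,0],[30,0,0,0,0,0,0]]]'
python3 -m inch '[[[30,0,0,0,0,0,0],[30,0,0,0,0,0,0],[30,0,0,0,0,0,0],[30,0,0,0,0,0,0],[30,0,0,0,0,0,0]]]'
python3 - <<'E'
from h import *
print(delta((.5034,.2761,.06)),delta((.5303,.1315,.0085))[0])
a=.424;b=.906
F=dict(b=(.5303,.1315),g=(.5071,.0587),y=(.5517,-.0403),r=(.5770,.0251))
S=[(.5034,.2761),(.4396,.3003),(.443,.3684),(.5088,.3863)]
for k,s in zip("bgyr",S):
    d=(np.array(s)-F[k])*1000;print(k,"to seat",round(a*d[0]+b*d[1],1),round(b*d[0]-a*d[1],1))
for s,k in zip(S,"gyr"):
    d=-(np.array(s)-F[k])*1000;print("seat to",k,round(a*d[0]+b*d[1],1),round(b*d[0]-a*d[1],1))
E
```

```text
time_s: 3.6
ee_pos: [0.529, 0.131, 0.0086]
tcp_rot: [-0.001, 0.844, 0.536, -0.002]
ft_force: [-0.9, 0.4, 0.4]
gripper_width: 0.0602
finger_force: 0.0
time_s: 4.1
ee_pos: [0.5309, 0.1316, 0.0093]
tcp_rot: [0.0, 0.845, 0.535, 0.001]
ft_force: [-1.3, -0.0, -0.3]
gripper_width: 0.0381
finger_force: 0.5
time_s: 4.6
ee_pos: [0.5309, 0.1316, 0.0093]
tcp_rot: [0.0, 0.845, 0.535, 0.0]
ft_force: [-0.5, -0.3, 6.2]
gripper_width: 0.0345
finger_force: 30.0
(array([119. , -86.4, -50.7]), array([[ 0.427,  0.904,  0.001],
       [ 0.904, -0.427,  0.   ],
       [ 0.001,  0.001, -1.   ]])) [-0.3 -0.5  0.8]
b to seat 119.6 -85.7
g to seat 190.3 -163.6
y to seat 324.2 -271.8
r to seat 298.3 -214.9
seat to g -195.4 95.5
seat to y -261.1 246.0
seat to r -254.2 267.0
```

Gripped at 30 N. I'll lift and carry it over seat 1.

```bash
python3 -m inch '[[[30,0,0,-10,0,0,0],[30,0,0,-20,0,0,0],[30,0,0,-25,0,0,0],[30,12,-8.5,0,0,0,0],[30,25,-18,0,0,0,0]]]'
python3 -m inch '[[[30,30,-22,0,0,0,0],[30,28,-20,0,0,0,0],[30,16,-12,0,0,0,0],[30,8,-6,0,0,0,0],[30,0,0,0,0,0,0]]]'
python3 -m inch '[[[30,0,0,10,0,0,0],[30,0,0,10,0,0,0],[30,0,0,5,0,0,0],[30,0,0,0,0,0,0],[30,0,0,0,0,0,0]]]'
python3 - <<'E'
from h import *
S=read_camera("scene");T=read_camera("top")
print(delta((.5034,.2761,.0238))[0])
cv2.imwrite("pics/a1.png",cv2.resize(np.hstack([S[140:260,190:350],T[160:280,180:340]]),(800,300),interpolation=2))
E
```

```text
time_s: 5.1
ee_pos: [0.5228, 0.176, 0.0644]
tcp_rot: [0.0, 0.845, 0.534, 0.001]
ft_force: [0.1, 0.1, -0.9]
gripper_width: 0.0344
finger_force: 30.0
time_s: 5.6
ee_pos: [0.5023, 0.2771, 0.0632]
tcp_rot: [-0.0, 0.844, 0.536, -0.0]
ft_force: [0.9, 0.3, -1.0]
gripper_width: 0.0348
finger_force: 30.0
time_s: 6.1
ee_pos: [0.503, 0.2755, 0.0383]
tcp_rot: [0.0, 0.845, 0.535, -0.0]
ft_force: [-0.7, -0.4, -1.1]
gripper_width: 0.0344
finger_force: 30.0
[ 0.3  0.  15. ]
```

View pics/a1.png

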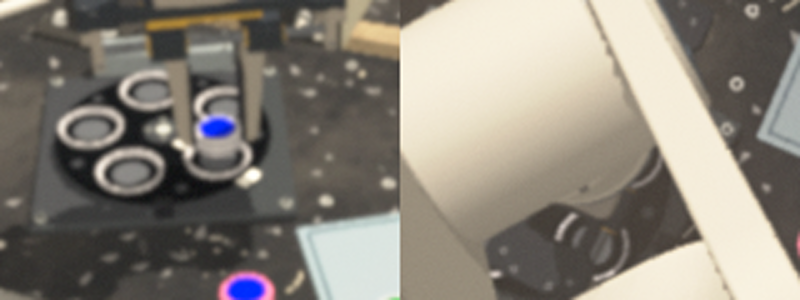

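The scene half shows the blue filter held level, with its glass at crop (217,127), over the home seat's ring next to the white flag at (250,177). The arm hides the wheel in the top half. I'll lower it by feel.

```bash
python3 -m inch '[[[30,0,0,5,0,0,0],[30,0,0,3,0,0,0],[30,0,0,2,0,0,0],[30,0,0,1,0,0,0],[30,0,0,0,0,0,0]]]'
python3 -m inch '[[[30,0,0,1,0,0,0],[30,0,0,1,0,0,0],[30,0,0,0.5,0,0,0],[30,0,0,0.5,0,0,0],[30,0,0,0,0,0,0]]]'
python3 -m inch '[[[30,0,0,0.3,0,0,0],[30,0,0,0.3,0,0,0],[30,0,0,0,0,0,0],[30,0,0,0,0,0,0],[30,0,0,0,0,0,0]]]'
```

```text
time_s: 6.7
ee_pos: [0.5028, 0.276, 0.0274]
tcp_rot: [-0.0, 0.845, 0.535, -0.0]
ft_force: [0.2, 0.1, -0.8]
gripper_width: 0.0341
finger_force: 30.0
time_s: 7.2
ee_pos: [0.5029, 0.276, 0.0245]
tcp_rot: [0.0, 0.845, 0.535, -0.0]
ft_force: [-0.9, -0.4, -0.6]
gripper_width: 0.0344
finger_force: 30.0
time_s: 7.7
ee_pos: [0.503, 0.276, 0.024]
tcp_rot: [0.0, 0.845, 0.535, 0.0]
ft_force: [-0.0, -0.4, -1.2]
gripper_width: 0.0347
finger_force: 30.0
```

```bash
python3 -m inch '[[[30,0,0,0.4,0,0,0],[30,0,0,0,0,0,0],[30,0,0,0,0,0,0],[30,0,0,0,0,0,0],[30,0,0,0,0,0,0]]]'
python3 -m inch '[[[30,0,0,0.4,0,0,0],[30,0,0,0,0,0,0],[30,0,0,0,0,0,0],[30,0,0,0,0,0,0],[30,0,0,0,0,0,0]]]'
```

```text
time_s: 8.2
ee_pos: [0.503, 0.276, 0.0238]
tcp_rot: [0.0, 0.845, 0.535, 0.0]
ft_force: [-0.3, -0.5, 4.6]
gripper_width: 0.0345
finger_force: 30.0
time_s: 8.7
ee_pos: [0.503, 0.276, 0.0237]
tcp_rot: [0.0, 0.845, 0.535, 0.0]
ft_force: [-1.9, -0.8, 9.5]
gripper_width: 0.0345
finger_force: 30.0
```

Contact came at 23.8 mm, exactly as predicted. I'll release, rise, and go over green.

```bash
python3 -m inch '[[[46,0,0,0,0,0,0],[46,0,0,0,0,0,0],[46,0,0,0,0,0,0],[46,0,0,0,0,0,0],[46,0,0,-5,0,0,0]]]'
python3 -m inch '[[[46,0,0,-15,0,0,0],[46,0,0,-25,0,0,0],[46,0,0,-15,0,0,0],[60,-15.4,7.5,0,0,0,0],[60,-30,15,0,0,0,0]]]'
python3 -m inch '[[[60,-35,17,0,0,0,0],[60,-40,19,0,0,0,0],[60,-35,17,0,0,0,0],[60,-25,12.5,0,0,0,0],[60,-15,7.5,0,0,0,0]]]'
python3 - <<'E'
from h import *
S=read_camera("scene");T=read_camera("top")
for n,c,d in(("scene",S,(278,196)),("top",T,(272,218))):
    try: p,i=glass(c,d,"blue",14);print(n,p,i,plane(n,p,.0325))
    except Exception as e: print(n,e)
print(delta((.5071,.0587,.0085))[0])
cv2.imwrite("pics/a2.png",cv2.resize(np.hstack([S[140:290,190:390],T[140:290,200:400]]),(800,300),interpolation=2))
E
```

```text
time_s: 9.2
ee_pos: [0.5025, 0.2757, 0.0277]
tcp_rot: [-0.0, 0.845, 0.535, -0.001]
ft_force: [0.8, 0.3, -0.5]
gripper_width: 0.046
finger_force: 0.0
time_s: 9.7
ee_pos: [0.5044, 0.2256, 0.0838]
tcp_rot: [0.0, 0.844, 0.536, 0.001]
ft_force: [0.6, -0.3, -0.0]
gripper_width: 0.0592
finger_force: 0.0
time_s: 10.2
ee_pos: [0.5047, 0.0554, 0.0827]
tcp_rot: [-0.0, 0.845, 0.535, -0.001]
ft_force: [0.6, -0.2, 0.7]
gripper_width: 0.0601
finger_force: 0.0
scene [276.61842105 196.38157895] 76 [0.50384308 0.27601287 0.0325    ]
top [269.97222222 219.77777778] 180 [0.50350418 0.27534275 0.0325    ]
[ 3.6  0.8 74.2]
```

View pics/a2.png

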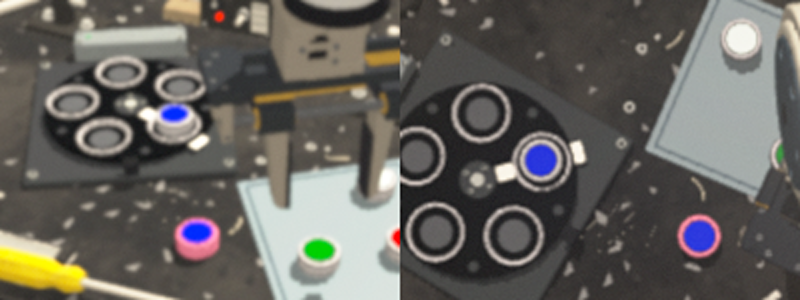

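Both views show blue lying flat and central in the home seat (scene crop (174,115), top crop (541,160)), within 0.6 mm. Next is green.

```bash
python3 -m inch '[[[60,0,0,0,0,0,0],[60,0,0,24,0,0,0],[60,0,0,30,0,0,0],[60,0,0,10,0,0,0],[60,0,0,0,0,0,0]]]'
python3 -c "
from h import *
print(delta((.5071,.0587,.0085))[0])"
```

```text
time_s: 10.8
ee_pos: [0.5045, 0.059, 0.0179]
tcp_rot: [-0.001, 0.844, 0.536, -0.001]
ft_force: [-0.5, 0.3, -0.6]
gripper_width: 0.06
finger_force: 0.0
[0.8 2.5 9.4]
```

```bash
python3 -m inch '[[[60,0.8,2.2,0,0,0,0],[60,0,0,5,0,0,0],[60,0,0,3.5,0,0,0],[60,0,0,0,0,0,0],[30,0,0,0,0,0,0]]]'
python3 -m inch '[[[30,0,0,0,0,0,0],[30,0,0,0,0,0,0],[30,0,0,0,0,0,0],[30,0,0,0,0,0,0],[30,0,0,0,0,0,0]]]'
python3 -m inch '[[[30,0,0,0,0,0,0],[30,0,0,0,0,0,0],[30,0,0,0,0,0,0],[30,0,0,0,0,0,0],[30,0,0,0,0,0,0]]]'
python3 -c "
from h import *
print(delta((.4396,.3003,.0238))[0],delta((.5071,.0587,.0085))[0])"
```

```text
time_s: 11.3
ee_pos: [0.5083, 0.0583, 0.0109]
tcp_rot: [0.0, 0.845, 0.535, 0.0]
ft_force: [-0.2, -0.2, -0.0]
gripper_width: 0.054
finger_force: 0.0
time_s: 11.8
ee_pos: [0.5083, 0.0583, 0.0108]
tcp_rot: [0.0, 0.845, 0.535, 0.0]
ft_force: [-0.1, -0.7, 2.7]
gripper_width: 0.0344
finger_force: 30.0
time_s: 12.3
ee_pos: [0.5083, 0.0583, 0.0108]
tcp_rot: [0.0, 0.845, 0.535, 0.0]
ft_force: [-0.4, -1.0, 5.5]
gripper_width: 0.0345
finger_force: 30.0
[ 189.5 -165.4  -13. ] [-0.2 -1.3  2.3]
```

```bash
python3 -m inch '[[[30,0,0,-10,0,0,0],[30,0,0,-20,0,0,0],[30,0,0,-25,0,0,0],[30,10,-9,0,0,0,0],[30,27,-24,0,0,0,0]]]'
python3 -m inch '[[[30,38,-33,0,0,0,0],[30,40,-35,0,0,0,0],[30,38,-33,0,0,0,0],[30,26,-22.4,0,0,0,0],[30,10.5,-9,0,0,0,0]]]'
python3 -m inch '[[[30,0,0,0,0,0,0],[30,0,0,10,0,0,0],[30,0,0,10,0,0,0],[30,0,0,5,0,0,0],[30,0,0,0,0,0,0]]]'
python3 -m inch '[[[30,0,0,0,0,0,0],[30,0,0,0,0,0,0],[30,0,0,0,0,0,0],[30,0,0,0,0,0,0],[30,0,0,0,0,0,0]]]'
python3 -c "
from h import *
print(delta((.4396,.3003,.0253))[0])"
```

```text
time_s: 12.8
ee_pos: [0.4952, 0.1055, 0.0664]
tcp_rot: [0.001, 0.845, 0.534, 0.001]
ft_force: [0.5, -0.1, -0.4]
gripper_width: 0.0345
finger_force: 30.0
time_s: 13.3
ee_pos: [0.439, 0.2996, 0.0653]
tcp_rot: [-0.0, 0.844, 0.537, -0.0]
ft_force: [1.3, -0.4, -1.1]
gripper_width: 0.0342
finger_force: 30.0
time_s: 13.8
ee_pos: [0.4402, 0.2951, 0.0394]
tcp_rot: [0.0, 0.845, 0.535, -0.001]
ft_force: [-1.0, 0.5, -0.3]
gripper_width: 0.0344
finger_force: 30.0
time_s: 14.3
ee_pos: [0.4407, 0.2967, 0.0409]
tcp_rot: [-0.0, 0.845, 0.535, 0.0]
ft_force: [0.1, -0.1, -0.6]
gripper_width: 0.0344
finger_force: 30.0
[ 2.8 -2.5 15.6]
```

```bash
python3 -m inch '[[[30,2.8,-2.5,0,0,0,0],[30,0,0,4,0,0,0],[30,0,0,4,0,0,0],[30,0,0,3,0,0,0],[30,0,0,2,0,0,0]]]'
python3 -m inch '[[[30,0,0,1,0,0,0],[30,0,0,0.5,0,0,0],[30,0,0,0,0,0,0],[30,0,0,0,0,0,0],[30,0,0,0,0,0,0]]]'
python3 -c "
from h import *
print(delta((.4396,.3003,.0253))[0])"
```

```text
time_s: 14.8
ee_pos: [0.4392, 0.3, 0.0271]
tcp_rot: [0.0, 0.845, 0.535, -0.0]
ft_force: [-0.3, -0.4, -0.2]
gripper_width: 0.0344
finger_force: 30.0
time_s: 15.3
ee_pos: [0.4396, 0.3002, 0.0263]
tcp_rot: [-0.0, 0.845, 0.535, 0.0]
ft_force: [-0.6, -0.9, 0.3]
gripper_width: 0.0345
finger_force: 30.0
[ 0. -0.  1.]
```

```bash
python3 -m inch '[[[30,0,0,0.5,0,0,0],[30,0,0,0.3,0,0,0],[30,0,0,0,0,0,0],[30,0,0,0,0,0,0],[30,0,0,0,0,0,0]]]'
python3 -m inch '[[[30,0,0,0.4,0,0,0],[30,0,0,0,0,0,0],[30,0,0,0,0,0,0],[30,0,0,0,0,0,0],[30,0,0,0,0,0,0]]]'
```

```text
time_s: 15.8
ee_pos: [0.4395, 0.3002, 0.0254]
tcp_rot: [0.0, 0.845, 0.535, 0.0]
ft_force: [0.1, 0.6, -0.1]
gripper_width: 0.0342
finger_force: 30.0
time_s: 16.3
ee_pos: [0.4395, 0.3002, 0.0252]
tcp_rot: [-0.0, 0.845, 0.535, 0.0]
ft_force: [-1.3, -1.0, 5.0]
gripper_width: 0.0346
finger_force: 30.0
```

```bash
python3 -m inch '[[[46,0,0,0,0,0,0],[46,0,0,0,0,0,0],[46,0,0,0,0,0,0],[46,0,0,0,0,0,0],[46,0,0,-5,0,0,0]]]'
python3 -m inch '[[[46,0,0,-15,0,0,0],[46,0,0,-25,0,0,0],[46,0,0,-10,0,0,0],[60,-10,9.4,0,0,0,0],[60,-25,23.6,0,0,0,0]]]'
python3 -m inch '[[[60,-33,31.1,0,0,0,0],[60,-35,33,0,0,0,0],[60,-35,33,0,0,0,0],[60,-35,33,0,0,0,0],[60,-33,31.1,0,0,0,0]]]'
python3 -m inch '[[[60,-28,26.4,0,0,0,0],[60,-18,17,0,0,0,0],[60,-9.1,8.4,0,0,0,0],[60,0,0,20,0,0,0],[60,0,0,20,0,0,0]]]'
python3 -m inch '[[[60,0,0,10,0,0,0],[60,0,0,0,0,0,0],[60,0,0,0,0,0,0],[60,0,0,0,0,0,0],[60,0,0,0,0,0,0]]]'
python3 - <<'E'
from h import *
S=read_camera("scene");T=read_camera("top")
for n,c,d,k in(("scene",S,(277,196),"blue"),("top",T,(270,220),"blue"),("scene",S,(242,202),"green"),("top",T,(256,257),"green")):
    try: p,i=glass(c,d,k,14);print(n,k,p,i,plane(n,p,.0325))
    except Exception as e: print(n,e)
print(delta((.5517,-.0403,.0085))[0])
cv2.imwrite("pics/a3.png",cv2.resize(np.hstack([S[140:320,190:430],T[140:320,200:440]]),(800,300),interpolation=2))
E
```

```text
time_s: 16.8
ee_pos: [0.4391, 0.2999, 0.0296]
tcp_rot: [0.0, 0.845, 0.535, -0.001]
ft_force: [-0.1, -0.6, -0.6]
gripper_width: 0.046
finger_force: 0.0
time_s: 17.3
ee_pos: [0.4545, 0.2549, 0.0799]
tcp_rot: [-0.0, 0.844, 0.537, 0.001]
ft_force: [-1.1, -0.4, 0.1]
gripper_width: 0.0594
finger_force: 0.0
time_s: 17.8
ee_pos: [0.5268, 0.0281, 0.079]
tcp_rot: [-0.0, 0.845, 0.535, -0.001]
ft_force: [0.5, 0.3, -0.2]
gripper_width: 0.06
finger_force: 0.0
time_s: 18.3
ee_pos: [0.5503, -0.0414, 0.0393]
tcp_rot: [0.0, 0.845, 0.535, 0.0]
ft_force: [-0.2, -0.7, 0.6]
gripper_width: 0.0599
finger_force: 0.0
time_s: 18.8
ee_pos: [0.5511, -0.0408, 0.0308]
tcp_rot: [0.0, 0.845, 0.536, 0.001]
ft_force: [-0.5, 0.2, -0.7]
gripper_width: 0.0601
finger_force: 0.0
scene blue [276.57333333 196.42666667] 75 [0.50369306 0.27594113 0.0325    ]
top blue [269.97222222 219.77777778] 180 [0.50350418 0.27534275 0.0325    ]
scene green [241.52 201.84] 75 [0.44064293 0.30066016 0.0325    ]
top green [255.5 257. ] 164 [0.4402251  0.29987185 0.0325    ]
[ 0.8  0.4 22.1]
```

View pics/a3.png

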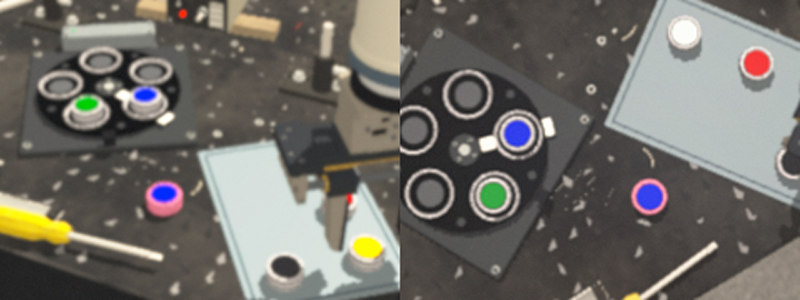

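Blue and green sit in seats 1 and 2 (scene crop (146,97) and (87,106)), and the gripper straddles yellow. I'll grasp it now.

```bash
python3 -m inch '[[[60,0.8,0.4,10,0,0,0],[60,0,0,8,0,0,0],[60,0,0,4,0,0,0],[60,0,0,0,0,0,0],[30,0,0,0,0,0,0]]]'
python3 -m inch '[[[30,0,0,0,0,0,0],[30,0,0,0,0,0,0],[30,0,0,0,0,0,0],[30,0,0,0,0,0,0],[30,0,0,0,0,0,0]]]'
python3 -m inch '[[[30,0,0,0,0,0,0],[30,0,0,0,0,0,0],[30,0,0,0,0,0,0],[30,0,0,0,0,0,0],[30,0,0,0,0,0,0]]]'
python3 -c "
from h import *
print(delta((.443,.3684,.0238))[0],delta((.5517,-.0403,.0085))[0])"
```

```text
time_s: 19.4
ee_pos: [0.5511, -0.0403, 0.0077]
tcp_rot: [-0.0, 0.845, 0.535, -0.0]
ft_force: [-0.3, -0.5, 0.6]
gripper_width: 0.0541
finger_force: 0.0
time_s: 19.9
ee_pos: [0.5514, -0.0404, 0.0082]
tcp_rot: [0.0, 0.845, 0.535, 0.0]
ft_force: [-0.2, 0.2, 2.2]
gripper_width: 0.0347
finger_force: 30.0
time_s: 20.4
ee_pos: [0.5514, -0.0403, 0.0082]
tcp_rot: [0.0, 0.845, 0.535, 0.0]
ft_force: [-0.8, -0.3, 5.3]
gripper_width: 0.0345
finger_force: 30.0
[ 323.4 -272.5  -15.7] [ 0.2  0.2 -0.3]
```

```bash
python3 -m inch '[[[30,0,0,-10,0,0,0],[30,0,0,-20,0,0,0],[30,0,0,-28,0,0,0],[30,10,-8.4,0,0,0,0],[30,25,-21.1,0,0,0,0]]]'
python3 -m inch '[[[30,36,-30.3,0,0,0,0],[30,36,-30.3,0,0,0,0],[30,36,-30.3,0,0,0,0],[30,36,-30.3,0,0,0,0],[30,36,-30.3,0,0,0,0]]]'
python3 -m inch '[[[30,36,-30.3,0,0,0,0],[30,31,-26.1,0,0,0,0],[30,22,-18.5,0,0,0,0],[30,13,-11,0,0,0,0],[30,6.4,-5.6,0,0,0,0]]]'
python3 -m inch '[[[30,0,0,10,0,0,0],[30,0,0,10,0,0,0],[30,0,0,5,0,0,0],[30,0,0,0,0,0,0],[30,0,0,0,0,0,0]]]'
python3 -m inch '[[[30,0,0,0,0,0,0],[30,0,0,0,0,0,0],[30,0,0,0,0,0,0],[30,0,0,0,0,0,0],[30,0,0,0,0,0,0]]]'
python3 -c "
from h import *
print(delta((.443,.3684,.0227))[0])"
```

```text
time_s: 20.9
ee_pos: [0.5404, 0.0033, 0.0668]
tcp_rot: [0.001, 0.845, 0.534, 0.001]
ft_force: [-0.2, 0.2, 0.6]
gripper_width: 0.0345
finger_force: 30.0
time_s: 21.4
ee_pos: [0.4777, 0.2332, 0.0655]
tcp_rot: [-0.0, 0.845, 0.535, -0.0]
ft_force: [0.9, -0.2, -0.5]
gripper_width: 0.0347
finger_force: 30.0
time_s: 21.9
ee_pos: [0.4418, 0.3694, 0.0655]
tcp_rot: [0.0, 0.844, 0.536, -0.0]
ft_force: [0.9, 0.6, -0.5]
gripper_width: 0.0345
finger_force: 30.0
time_s: 22.4
ee_pos: [0.443, 0.3676, 0.0407]
tcp_rot: [0.0, 0.845, 0.535, -0.0]
ft_force: [-0.8, 0.6, -0.4]
gripper_width: 0.0351
finger_force: 30.0
time_s: 22.9
ee_pos: [0.4429, 0.3685, 0.0411]
tcp_rot: [-0.0, 0.845, 0.535, 0.0]
ft_force: [0.3, -0.2, -1.3]
gripper_width: 0.0347
finger_force: 30.0
[-0.1  0.2 18.4]
```

```bash
python3 -m inch '[[[30,0,0,5,0,0,0],[30,0,0,5,0,0,0],[30,0,0,4,0,0,0],[30,0,0,2.5,0,0,0],[30,0,0,0.8,0,0,0]]]'
python3 -m inch '[[[30,0,0,0.3,0,0,0],[30,0,0,0,0,0,0],[30,0,0,0,0,0,0],[30,0,0,0,0,0,0],[30,0,0,0,0,0,0]]]'
python3 -m inch '[[[30,0,0,0.5,0,0,0],[30,0,0,0.3,0,0,0],[30,0,0,0,0,0,0],[30,0,0,0,0,0,0],[30,0,0,0,0,0,0]]]'
```

```text
time_s: 23.4
ee_pos: [0.4426, 0.3682, 0.0231]
tcp_rot: [0.0, 0.845, 0.535, -0.0]
ft_force: [-0.6, -0.9, -0.1]
gripper_width: 0.0344
finger_force: 30.0
time_s: 23.9
ee_pos: [0.4429, 0.3685, 0.0235]
tcp_rot: [-0.0, 0.845, 0.535, 0.0]
ft_force: [-0.0, 0.6, -0.2]
gripper_width: 0.0346
finger_force: 30.0
time_s: 24.4
ee_pos: [0.4429, 0.3685, 0.0227]
tcp_rot: [-0.0, 0.845, 0.535, 0.0]
ft_force: [-1.3, -0.5, 2.1]
gripper_width: 0.0345
finger_force: 30.0
```

```bash
python3 -m inch '[[[30,0,0,0.2,0,0,0],[46,0,0,0,0,0,0],[46,0,0,0,0,0,0],[46,0,0,0,0,0,0],[46,0,0,0,0,0,0]]]'
python3 -m inch '[[[46,0,0,-5,0,0,0],[46,0,0,-15,0,0,0],[46,0,0,-25,0,0,0],[46,0,0,-12,0,0,0],[60,-9,9.5,0,0,0,0]]]'
python3 -m inch '[[[60,-23,24.2,0,0,0,0],[60,-30,31.5,0,0,0,0],[60,-33,34.7,0,0,0,0],[60,-33,34.7,0,0,0,0],[60,-33,34.7,0,0,0,0]]]'
python3 -m inch '[[[60,-33,34.7,0,0,0,0],[60,-28,29.4,0,0,0,0],[60,-18,18.9,0,0,0,0],[60,-9,9.5,0,0,0,0],[60,-5.2,5.2,0,0,0,0]]]'
python3 -m inch '[[[60,0,0,20,0,0,0],[60,0,0,20,0,0,0],[60,0,0,10,0,0,0],[60,0,0,0,0,0,0],[60,0,0,0,0,0,0]]]'
python3 - <<'E'
from h import *
S=read_camera("scene");T=read_camera("top")
for n,c,d,k in(("scene",S,(277,196),"blue"),("scene",S,(242,202),"green"),("scene",S,(226,185),"yellow"),("top",T,(217,255),"yellow")):
    try: p,i=glass(c,d,k,14);print(n,k,p,i,plane(n,p,.0325))
    except Exception as e: print(n,e)
print(delta((.577,.0251,.0085))[0])
cv2.imwrite("pics/a4.png",cv2.resize(np.hstack([S[140:320,190:430],T[140:320,180:420]]),(800,300),interpolation=2))
E
```

```text
time_s: 24.9
ee_pos: [0.4428, 0.3684, 0.0222]
tcp_rot: [0.0, 0.845, 0.535, -0.0]
ft_force: [0.2, -0.0, 0.6]
gripper_width: 0.0457
finger_force: 0.0
time_s: 25.4
ee_pos: [0.4489, 0.3579, 0.082]
tcp_rot: [-0.0, 0.844, 0.536, 0.002]
ft_force: [0.1, -0.3, -0.6]
gripper_width: 0.0518
finger_force: 0.0
time_s: 25.9
ee_pos: [0.5271, 0.1479, 0.0788]
tcp_rot: [-0.0, 0.845, 0.536, -0.0]
ft_force: [0.7, 0.7, 0.2]
gripper_width: 0.06
finger_force: 0.0
time_s: 26.4
ee_pos: [0.5755, 0.0233, 0.0789]
tcp_rot: [-0.0, 0.845, 0.535, -0.0]
ft_force: [-0.1, 0.9, -0.5]
gripper_width: 0.06
finger_force: 0.0
time_s: 26.9
ee_pos: [0.5758, 0.0251, 0.0296]
tcp_rot: [-0.0, 0.844, 0.536, -0.0]
ft_force: [1.4, 0.5, 0.5]
gripper_width: 0.0603
finger_force: 0.0
scene blue [276.57333333 196.42666667] 75 [0.50369306 0.27594113 0.0325    ]
scene green [241.52702703 201.89189189] 74 [0.44057183 0.30050966 0.0325    ]
scene yellow [225.72340426 184.20212766] 94 [0.44455273 0.36990544 0.0325    ]
top yellow [215.59562842 255.05464481] 183 [0.44372882 0.36833289 0.0325    ]
[ 0.4  0.4 21.7]
```

View pics/a4.png

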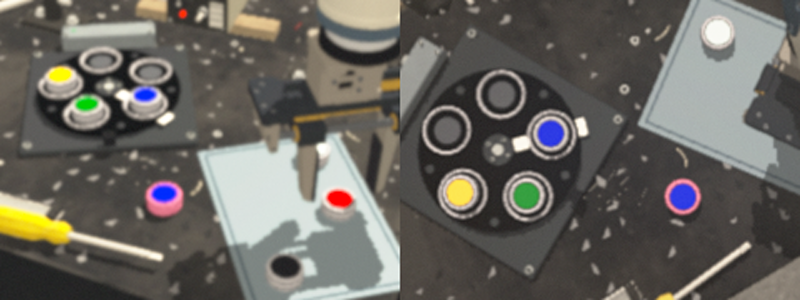

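Yellow lies in seat 3 (scene crop (62,76), top crop (460,192)), and clear and grey are untouched. Last is red.

```bash
python3 -m inch '[[[60,0.4,0.4,10,0,0,0],[60,0,0,8,0,0,0],[60,0,0,3.3,0,0,0],[60,0,0,0,0,0,0],[30,0,0,0,0,0,0]]]'
python3 -m inch '[[[30,0,0,0,0,0,0],[30,0,0,0,0,0,0],[30,0,0,0,0,0,0],[30,0,0,0,0,0,0],[30,0,0,0,0,0,0]]]'
python3 -m inch '[[[30,0,0,0,0,0,0],[30,0,0,0,0,0,0],[30,0,0,0,0,0,0],[30,0,0,0,0,0,0],[30,0,0,0,0,0,0]]]'
python3 -c "
from h import *
print(delta((.5088,.3863,.0238))[0],delta((.577,.0251,.0085))[0])"
```

```text
time_s: 27.5
ee_pos: [0.5763, 0.0248, 0.0079]
tcp_rot: [-0.0, 0.845, 0.535, -0.0]
ft_force: [0.7, 0.9, -0.1]
gripper_width: 0.0543
finger_force: 0.0
time_s: 28.0
ee_pos: [0.5766, 0.0248, 0.0083]
tcp_rot: [0.0, 0.845, 0.535, 0.0]
ft_force: [-0.3, -0.2, 3.1]
gripper_width: 0.0347
finger_force: 30.0
time_s: 28.5
ee_pos: [0.5766, 0.0248, 0.0083]
tcp_rot: [0.0, 0.845, 0.535, 0.0]
ft_force: [-0.2, 0.1, 5.9]
gripper_width: 0.0348
finger_force: 30.0
[ 298.  -215.6  -15.5] [ 0.5  0.3 -0.2]
```

```bash
python3 -m inch '[[[30,0,0,-10,0,0,0],[30,0,0,-20,0,0,0],[30,0,0,-28,0,0,0],[30,10,-7.2,0,0,0,0],[30,24,-17.4,0,0,0,0]]]'
python3 -m inch '[[[30,34,-24.6,0,0,0,0],[30,34,-24.6,0,0,0,0],[30,34,-24.6,0,0,0,0],[30,34,-24.6,0,0,0,0],[30,34,-24.6,0,0,0,0]]]'
python3 -m inch '[[[30,34,-24.6,0,0,0,0],[30,27,-19.5,0,0,0,0],[30,18,-13,0,0,0,0],[30,10,-7.2,0,0,0,0],[30,5,-3.7,0,0,0,0]]]'
python3 -m inch '[[[30,0,0,10,0,0,0],[30,0,0,10,0,0,0],[30,0,0,5,0,0,0],[30,0,0,0,0,0,0],[30,0,0,0,0,0,0]]]'
python3 -m inch '[[[30,0,0,0,0,0,0],[30,0,0,0,0,0,0],[30,0,0,0,0,0,0],[30,0,0,0,0,0,0],[30,0,0,0,0,0,0]]]'
python3 - <<'E'
from h import *
print(delta((.5088,.3863,.0228))[0])
S=read_camera("scene")
cv2.imwrite("pics/a5.png",cv2.resize(S[120:240,190:350],(800,600),interpolation=2))
E
```

```text
time_s: 29.0
ee_pos: [0.5693, 0.0655, 0.0669]
tcp_rot: [0.001, 0.845, 0.534, 0.001]
ft_force: [-0.1, 0.2, -1.1]
gripper_width: 0.0351
finger_force: 30.0
time_s: 29.5
ee_pos: [0.5286, 0.2741, 0.0655]
tcp_rot: [-0.0, 0.845, 0.535, -0.001]
ft_force: [0.3, -1.0, -0.6]
gripper_width: 0.0349
finger_force: 30.0
time_s: 30.0
ee_pos: [0.5077, 0.3871, 0.0655]
tcp_rot: [0.0, 0.844, 0.536, -0.0]
ft_force: [0.1, -0.5, 0.4]
gripper_width: 0.0343
finger_force: 30.0
time_s: 30.5
ee_pos: [0.5087, 0.3856, 0.0408]
tcp_rot: [0.0, 0.845, 0.535, -0.0]
ft_force: [-0.3, -0.7, -0.4]
gripper_width: 0.0346
finger_force: 30.0
time_s: 31.0
ee_pos: [0.5086, 0.3864, 0.0412]
tcp_rot: [-0.0, 0.845, 0.535, 0.0]
ft_force: [0.6, 0.1, -0.8]
gripper_width: 0.0346
finger_force: 30.0
[ 0.   0.2 18.4]
```

View pics/a5.png

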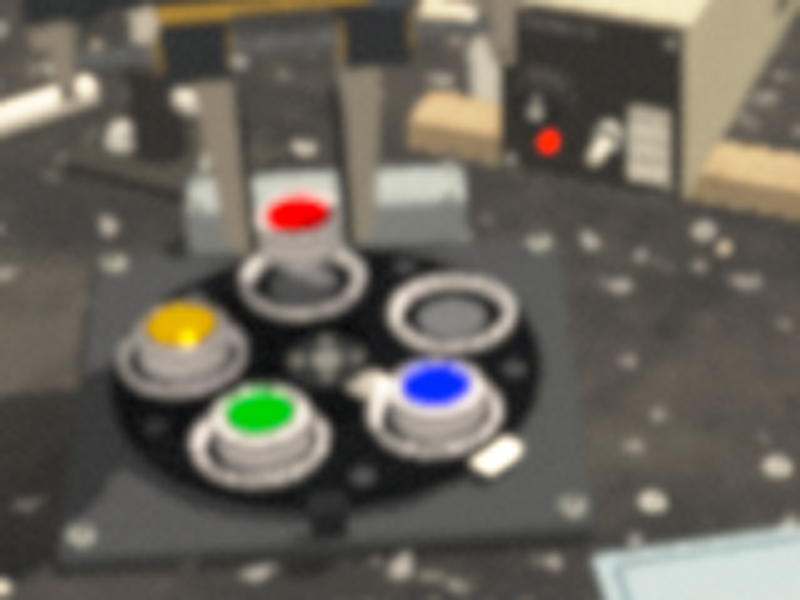

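Red (crop (297,214)) hangs level over seat 4 at (303,282), and the fingers are clear of the drive box and the other filters. I'll lower it.

```bash
python3 -m inch '[[[30,0,0,5,0,0,0],[30,0,0,5,0,0,0],[30,0,0,4,0,0,0],[30,0,0,2.5,0,0,0],[30,0,0,0.8,0,0,0]]]'
python3 -m inch '[[[30,0,0,0.3,0,0,0],[30,0,0,0,0,0,0],[30,0,0,0,0,0,0],[30,0,0,0,0,0,0],[30,0,0,0,0,0,0]]]'
python3 -m inch '[[[30,0,0,0.5,0,0,0],[30,0,0,0.3,0,0,0],[30,0,0,0,0,0,0],[30,0,0,0,0,0,0],[30,0,0,0,0,0,0]]]'
```

```text
time_s: 31.55
ee_pos: [0.5083, 0.3861, 0.0232]
tcp_rot: [0.0, 0.845, 0.535, -0.0]
ft_force: [0.4, 0.2, -0.9]
gripper_width: 0.0346
finger_force: 30.0
time_s: 32.05
ee_pos: [0.5086, 0.3863, 0.0236]
tcp_rot: [-0.0, 0.845, 0.535, 0.0]
ft_force: [-0.4, 0.3, -0.2]
gripper_width: 0.0346
finger_force: 30.0
time_s: 32.55
ee_pos: [0.5086, 0.3863, 0.0228]
tcp_rot: [0.0, 0.845, 0.535, -0.0]
ft_force: [-1.3, -0.1, 2.5]
gripper_width: 0.0348
finger_force: 30.0
```

```bash
python3 -m inch '[[[30,0,0,0.2,0,0,0],[46,0,0,0,0,0,0],[46,0,0,0,0,0,0],[46,0,0,0,0,0,0],[46,0,0,0,0,0,0]]]'
python3 -m inch '[[[46,0,0,-5,0,0,0],[46,0,0,-15,0,0,0],[46,0,0,-25,0,0,0],[46,0,0,-30,0,0,0],[46,0,0,-20,0,0,0]]]'
python3 -m inch '[[[46,-10,7,0,0,0,0],[46,-25,18,0,0,0,0],[46,-34,24.6,0,0,0,0],[46,-34,24.6,0,0,0,0],[46,-34,24.6,0,0,0,0]]]'
python3 -m inch '[[[46,-34,24.6,0,0,0,0],[46,-34,24.6,0,0,0,0],[46,-25,18,0,0,0,0],[46,-12,9,0,0,0,0],[46,0,0,0,0,0,0]]]'
python3 -m inch '[[[46,0,0,0,0,0,0],[46,0,0,0,0,0,0],[46,0,0,0,0,0,0],[46,0,0,0,0,0,0],[46,0,0,0,0,0,0]]]'
python3 - <<'E'
from h import *
S=read_camera("scene");T=read_camera("top")
for n,c,d,k in(("scene",S,(250,170),"red"),("top",T,(206,217),"red"),("top",T,(270,220),"blue"),("top",T,(255,257),"green"),("top",T,(216,255),"yellow")):
    try: p,i=glass(c,d,k,14);print(n,k,p,i,plane(n,p,.0325))
    except Exception as e: print(n,e)
cv2.imwrite("pics/a6.png",cv2.resize(np.hstack([S[140:320,190:430],T[140:320,160:400]]),(800,300),interpolation=2))
E
```

```text
time_s: 33.05
ee_pos: [0.5085, 0.3862, 0.0223]
tcp_rot: [0.0, 0.845, 0.535, -0.0]
ft_force: [0.5, 0.4, 0.3]
gripper_width: 0.0461
finger_force: 0.0
time_s: 33.55
ee_pos: [0.5093, 0.3869, 0.1208]
tcp_rot: [-0.0, 0.845, 0.535, 0.001]
ft_force: [0.6, 0.3, -0.2]
gripper_width: 0.0459
finger_force: 0.0
time_s: 34.05
ee_pos: [0.5389, 0.2179, 0.1171]
tcp_rot: [0.0, 0.844, 0.536, -0.0]
ft_force: [0.7, -1.3, -0.3]
gripper_width: 0.0461
finger_force: 0.0
time_s: 34.55
ee_pos: [0.5634, 0.091, 0.1173]
tcp_rot: [-0.0, 0.845, 0.534, -0.0]
ft_force: [0.4, 0.5, -0.4]
gripper_width: 0.0457
finger_force: 0.0
time_s: 35.05
ee_pos: [0.5634, 0.0934, 0.1174]
tcp_rot: [-0.0, 0.844, 0.536, -0.0]
ft_force: [-0.6, 0.9, 0.7]
gripper_width: 0.0461
finger_force: 0.0
scene red [249.89393939 169.87878788] 66 [0.50961859 0.38636028 0.0325    ]
top red [205.49456522 216.52173913] 184 [0.50972956 0.38665342 0.0325    ]
top blue [269.97222222 219.77777778] 180 [0.50350418 0.27534275 0.0325    ]
top green [255.4601227  257.01840491] 163 [0.44019416 0.29993983 0.0325    ]
top yellow [215.36781609 254.96551724] 174 [0.44388125 0.36872703 0.0325    ]
```

View pics/a6.png

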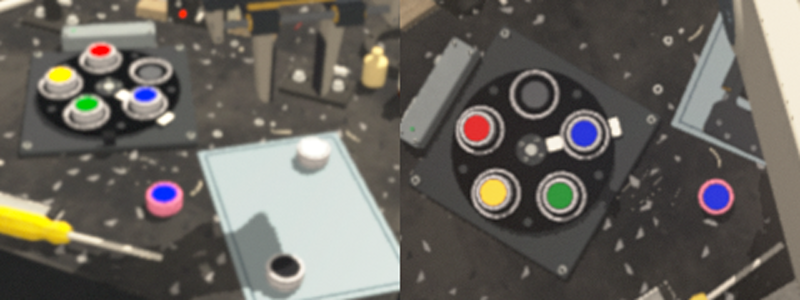

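All four lie flat and central in order (top crop: blue (584,134), green (560,196), yellow (493,193), red (477,128)). Clear and grey are untouched on the mat, so I'll hand the job in.

```bash
python3 -c "
from bench import *
print(close_job())"
```

```text
the job is handed in; nothing more can be done
None
```

Blue, green, yellow and red are seated flat in seats 1 to 4 clockwise from the home mark, the clear and grey filters stayed on the mat, and I handed the job in at about 35 s of the 88 s allowed; no verdict came back.

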